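Unlock the medicine box and hold its bolt back

TASK

I want to lift the lid of the white medicine box: first clear the orange beaker off it by stacking it inside the green beaker, which stays standing on the worktop. Then take the key from its wooden stand, put it fully home in the keyhole on the lid - the lock is sticky, so rock the key left and right under a light push to get it past the catches, do not force it - and turn it a quarter turn clockwise to its stop. The lock springs back, so finish while still gripping the key and holding it turned, and leave the other things on the worktop alone.

Things in the scene. Friction and masses are not known exactly. Their poses are not given: they have to be found in the camera images.
- beaker_orange: Loose orange plastic beaker, upright on the medicine box's lid behind the keyhole. Open round tapered cup without handle, 80 mm high, outside diameter 46 mm at the foot, 64 mm at the rim, wall 3 mm, about 80 g. Origin: centre of the underside; z up along its axis.
- beaker_green: Loose green plastic beaker of the same shape and size (mouth 58 mm wide inside), upright on the worktop. Origin: centre of the underside; z up. When one is nested in the other the upper one's foot rests on a ledge inside, 42 mm above the lower one's foot, with under 2 mm of play.
- key_stand: Light wooden block, fixed, 64 mm (its x) x 44 mm (its y) x 52 mm high, with a slot along its x in which the key stands upright, tip 46 mm below the block's top. Place and yaw vary. Origin: centre of the underside.
- key: Loose key, upright in the stand, 89 mm long, 50 g. Origin: its tip (lowest point); z up the stem; x along the width of head and bit. From the tip: flat bit 28 wide (x), 4 thick (y), 5 high, centred; round stem, diameter 5, up to z = 49 mm; flat blue head 28 wide (x), 10 thick (y), z = 49 to 89 mm, gripped across y. Works either way round (half a turn makes no difference).
- keyhole (a point): Centre of the keyhole's mouth, on top of the square brass plate (50 mm wide, 8 mm thick, standing 3 mm above the lid), 75 mm above the worktop. z up, x along the slot = box x. Slot 34 mm (x) by 8.5 mm (y), bevelled 3 mm. Two sticky slotted discs inside catch the key's tip 15 mm and 27 mm below the mouth and do not give to a straight push.
- lock_floor (a point): Point on the lock's axis 46 mm below the mouth, where the tip is when fully home (head 3 mm above the plate). On the way the upper disc passes the bit at a key angle 0.35 to 0.5 rad counterclockwise (from above) of the slot, the lower disc at 0.35 to 0.5 rad clockwise, each about 0.15 rad either way; then, 39 mm down, the rotor takes it back in line with the slot.
- med_box: White lockable box, grey lid, fixed, 170 mm (x) x 220 mm (y) x 72 mm to the lid's flat top; place and yaw vary. Origin: centre of the underside; x from its front to its back. The keyhole is 25 mm in front of the origin (box x = -25 mm). A small steel bolt on the lid in front of it (up to 10 mm high) draws back as the lock turns. The lid does not open in this job.
- lock_rotor (a joint): Angle of the lock's rotor, rad: 0 at rest, growing as the key, fully home, is turned clockwise seen from above; stop at 1.5; it gives 0.3 the other way. A spring turns it back to 0 (0.22 N m at the stop). The bit has about 0.15 rad of play in it, so turn the head that much further. The discs turn with 0.2 N m of friction.
- coffee_maker: Black coffee maker, fixed, about 0.3 m high, bystander and obstacle: behind and to the right of the medicine box, behind the stand and green beaker; its front is about 0.53 m ahead of the robot. Keep the hand in front of it when crossing.
- mug: Green mug, 92 mm high, bystander: leave alone. Origin: centre of the underside.
- sugar_tin: Red tin with a white lid, 72 mm wide, 94 mm high, bystander: leave alone. Origin: centre of the underside.
- packet: Flat cream packet, 85 x 120 x 28 mm, bystander: leave alone. Origin: centre of the underside.

How it is judged:
On the way, in this order (a step that is already met when the one before it is completed fails the run):
1. the orange beaker is nested in the green one and let go (horizontal distance between beaker_orange and beaker_green below 0.006 m and z of beaker_orange in the frame of beaker_green between 0.036 and 0.048 m and angle between each of beaker_orange, beaker_green's own z axis and vertical below 0.12 rad and height (world z) of beaker_green below 0.01 m and contact force between the fingers and beaker_orange below 0.1 N), for 0.2 s.
2. the key is fully home in the lock, not yet turned (z of key in the frame of keyhole below -0.042 m and horizontal distance between key and keyhole below 0.005 m and angle between key's own z axis and vertical below 0.15 rad and value of joint lock_rotor below 0.5 rad), for 0.1 s.
At the end, for the whole second after the job is handed in: Rotor held at 1.2 rad or more; key gripped, tip 42 mm or more below the mouth, within 5 mm of its axis, upright within 0.15 rad; orange beaker at rest in the green one, untouched (axes within 6 mm, foot 36-48 mm above the other), both upright within 0.12 rad, green one on the worktop (all of step 1 and value of joint lock_rotor above 1.2 rad and contact force between the fingers and key above 2 N and z of key in the frame of keyhole below -0.042 m and horizontal distance between key and keyhole below 0.005 m and angle between key's own z axis and vertical below 0.15 rad and linear speed of beaker_orange below 0.02 m/s); the arm keeps its last pose, push and grip.
It fails at once if the mug is disturbed (moved by more than 20 mm) (distance of mug from where it was at the start of the episode above 0.02 m).
It fails at once if the sugar tin is disturbed (moved by more than 20 mm) (distance of sugar_tin from where it was at the start of the episode above 0.02 m).
It fails at once if the packet is disturbed (moved by more than 20 mm) (distance of packet from where it was at the start of the episode above 0.02 m).
It fails at once if the key is forced (more than 150 N between key and box) (contact force between key and med_box above 150 N).
It also fails if it takes over 72 s, if anything falls off the work surface, if the arm or the gripper's body presses on something with over 40 N, if the wrist force passes 120 N, or if a joint passes its speed limit or range.

ROBOT

A 6-joint arm with a two-finger parallel gripper is mounted at the origin on a cart in front of the work surface, level with it; the furniture and walls round the work are solid. World frame = base frame: x ahead of the robot, y to its left, z up, the work surface at z = 0. Lengths are in m, angles in rad, forces in N, time in s.
With the tool pointing down it reaches from about 0.425 to 0.95 m from the base axis. Payload 3.5 kg.
Tool frame: the origin (TCP) lies at the very end of the fingers, on their centre line; the grasp point (between the pads) lies 19 mm behind it; z points along the fingers, y is the line along which they close (so a half turn about z gives the same grasp; the last joint's range is limited). The gripper opens to 85 mm and grips with 20 to 120 N. Pads are 22 mm wide; open, the fingers measure 114 mm over their backs; the gripper's body (76 mm by 85 mm) begins 54 mm behind the grasp point. The pads swing forward as they close: fully open they stand 13 mm farther back than shut.
Start: joints at [-1.439, 0.286, 1.577, -0, 1.279, -0.15], TCP at [0.188, -0.648, 0.231] pointing down, gripper open.
Joint ranges: [-2.77, 2.77], [-0.9, 2.22], [0.21, 2.48], [-1.53, 4.67], [0.24, 2.81], [-2.84, 2.84]. Speed limits (rad/s): [2.79, 2.79, 3.14, 3.14, 3.14, 3.14].

INTERFACE

Orientations are given as a unit quaternion [x, y, z, w].
In Python, from station import * gives the robot as it stands.
- The arm moves only by the tool send_rows, never from a script. Its argument "series" is a list of rows, each an object of numbers: "dx", "dy", "dz": the shift along the tool's x, y, z in mm; "spin": the turn about the tool's z in rad. In form: [{"dx": .., "dy": .., "dz": .., "spin": ..}, ...]. A call has 1 to 20 rows; each row is the pose to reach, as a shift and turn from the pose commanded when the call began, along the tool's axes at that moment; what a row does not reach only later rows make up. A row lasts 1/10 s, in which the tool goes at most 50 mm and 8.59 degrees, less where a joint would pass 70% of its speed; a pose out of reach is approached as far as the arm can. A call with a gripper value outside its range is refused whole. "hand" is the closure, from 0 (fully open) to 1 (shut), set as the call begins (left out, the last holds). The fingers move at their own pace and stop on an object; "newtons" is the grip in N (left out, the last holds). Time passes only in rows, so rows that repeat a pose let the fingers close. It gives the time, the measured TCP pose, the force, the opening and the grip force at its end, in the units of the state.
- observe(): the state, without advancing time (a new reading comes with each control period).
- get_image(name): name is "scene" or "top" or "wrist"; returns the picture (420x560x3 uint8, red, green, blue); there is no depth.
- get_calibration(name): a dict with "vertical_fov" (degrees; the focal length in pixels is half the picture's height over the tangent of half this angle, whatever the lens; pixels are square), "cx", "cy" (the principal point, pixels), "k1" (the pictures are not rectified: a ray, as slopes to the right and down, at radius r is drawn at 1 + k1 r^2 times it, then the intrinsics apply), "world_to_cam" (4x4, takes a point from world to camera coordinates). Camera axes: x right, y down, z forward; pixel columns grow to the right and rows downward; lengths in m; the calibration is good to about 2 mm. A picture is of the moment at which its call begins: read the wrist's pose just before it. get_calibration takes no time and is no camera call; for the wrist camera it gives the pose at the moment of the call.
- sign_off(): hands the job in; it is judged then, once.
The state is a dict: "clock": time; "joint_positions": joint angles; "dq": joint speeds; "joint_torque": joint torques, N m; "ee_pos": TCP position; "ee_rot": TCP orientation; "contact_force": force on the tool from outside, world axes, zero at the start; "moment": the same for the moment, N m; "opening": opening from 0.0 (shut) to 1.0 (fully open); "gripper_force": force on a finger pad.
Only numpy, scipy, OpenCV 4.12 (cv2) and the standard library are available. Lean on these libraries where they do the work, as an engineer would, in place of code of your own. Each camera call takes 0.05 s, during which the arm holds its last target. There are 200 camera calls.

## Working session

There is one attempt and no reset: what is moved stays moved. The work goes in short steps, Python scripts to look and compute and a tool call to move; the robot and the scene stay as the last step left them, time stands still between calls to the robot, and variables do not carry over. Pictures are saved under pics/ and viewed, at most 10 in all, crops included, and the job is handed in when it is done.

Besides the shell and the picture viewer there is one more tool, called after "Call:" as a command line: name --argument value ..., lists and objects as JSON in quotes. send_rows: Moves the arm, as the interface text tells. Its arguments: {"type":"object","properties":{"series":{"type":"array"},"hand":{"type":"number"},"newtons":{"type":"number"}},"required":["series"]}

```bash
mkdir -p pics; ls; cat > h.py <<'E'
from station import *
import numpy as np, cv2
from scipy.spatial.transform import Rotation as R
def snap(n,f):
    c=get_calibration(n); im=get_image(n); cv2.imwrite('pics/'+f,im[...,::-1]); return np.array(im),c
def K(c):
    f=210/np.tan(np.radians(c['vertical_fov'])/2); return f,c['cx'],c['cy'],c['k1']
def onplane(c,uv,z):
    f,cx,cy,k=K(c); uv=np.atleast_2d(np.asarray(uv,float)); d=(uv-[cx,cy])/f; s=d.copy()
    for _ in range(30): s=d/(1+k*(s**2).sum(1,keepdims=True))
    M=np.array(c['world_to_cam']); Rm=M[:3,:3]; o=-Rm.T@M[:3,3]
    r=np.c_[s,np.ones(len(s))]@Rm
    return o+r*((z-o[2])/r[:,2])[:,None]
def proj(c,p):
    f,cx,cy,k=K(c); M=np.array(c['world_to_cam']); q=np.atleast_2d(p)@M[:3,:3].T+M[:3,3]; s=q[:,:2]/q[:,2:]
    return s*(1+k*(s**2).sum(1,keepdims=True))*f+[cx,cy]
def tool(p,yaw=None):
    "shift in tool axes (mm) to world point p"
    o=observe(); r=R.from_quat(o['ee_rot']); return np.round(r.inv().apply(np.array(p)-o['ee_pos'])*1000,1)
E
python3 - <<'E'
from h import *
o=observe(); print(o); print(R.from_quat(o['ee_rot']).as_matrix().round(3))
a,c=snap('scene','s1.png'); b,d=snap('top','t1.png'); print(c,d)
E
```

```text
pics
{'clock': 0.0, 'joint_positions': array([-1.43896527e+00,  2.87158927e-01,  1.57817863e+00,  8.50762799e-06,
        1.27863317e+00, -1.49995538e-01]), 'dq': array([ 0.00158397, -0.00080728,  0.00067361, -0.00142205,  0.00015002,
        0.00024075]), 'joint_torque': array([-1.65144731e-03, -4.05985951e+01, -2.92627412e+01, -2.39091933e-04,
        5.72160716e-03, -4.31828994e-06]), 'ee_pos': array([ 0.18766951, -0.64769382,  0.22995081]), 'ee_rot': array([ 9.90087612e-01,  1.40446101e-01,  1.48708762e-05, -1.18894896e-03]), 'contact_force': array([ 0.03290583,  0.52661966, -0.00813304]), 'moment': array([-0.03228785,  0.04300002, -0.00306966]), 'gripper_force': 0.0, 'opening': 0.9992792310949073}
[[ 0.961  0.278 -0.   ]
 [ 0.278 -0.961  0.002]
 [ 0.    -0.002 -1.   ]]
{'vertical_fov': 56.043544066996, 'cx': 285.62427964251617, 'cy': 207.08455618022052, 'k1': -0.020845579701347778, 'world_to_cam': array([[-0.71198074, -0.70217961,  0.00521761,  0.36874725],
       [-0.60152206,  0.60605091, -0.5204551 ,  0.35914604],
       [ 0.36229082, -0.37369251, -0.8538731 ,  1.10029691],
       [ 0.        ,  0.        ,  0.        ,  1.        ]])} {'vertical_fov': 51.89114464507847, 'cx': 282.0701925758546, 'cy': 211.4661994406275, 'k1': -0.01380736794468775, 'world_to_cam': array([[ 0.01053674, -0.9996645 ,  0.02366147, -0.03368413],
       [-0.99915604, -0.01146497, -0.03944308,  0.5232992 ],
       [ 0.03970113, -0.0232259 , -0.99894163,  1.14376438],
       [ 0.        ,  0.        ,  0.        ,  1.        ]])}
```

View pics/t1.png

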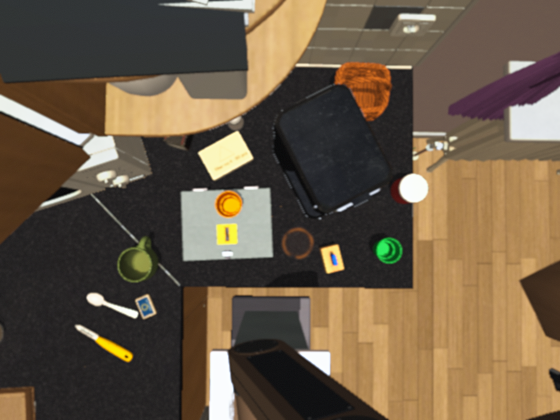

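View pics/s1.png

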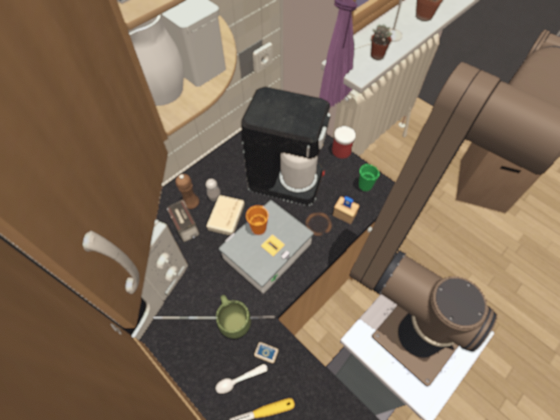

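The top view shows the orange beaker at about (229,204), the brass plate at (227,234), the stand with the key at (332,259) and the green beaker at (389,250). The scene view agrees: orange (257,220), stand (347,207), green (369,177). Next I'll measure by colour mask.

```bash
cat >> h.py <<'E'
def blobs(im,lo,hi,roi=None,amin=15):
    hsv=cv2.cvtColor(np.ascontiguousarray(im),cv2.COLOR_RGB2HSV); m=cv2.inRange(hsv,np.array(lo),np.array(hi))
    if roi: q=np.zeros_like(m); x0,y0,x1,y1=roi; q[y0:y1,x0:x1]=m[y0:y1,x0:x1]; m=q
    cs,_=cv2.findContours(m,cv2.RETR_EXTERNAL,cv2.CHAIN_APPROX_NONE)
    return sorted([x for x in cs if cv2.contourArea(x)>amin],key=cv2.contourArea)[::-1]
ORANGE=((8,170,120),(18,255,255)); GREEN=((60,120,50),(85,255,255)); YEL=((22,120,120),(32,255,255)); BLUE=((100,120,60),(125,255,255))
E
python3 - <<'E'
from h import *
c=get_calibration('top'); im=cv2.imread('pics/t1.png')[...,::-1]
for n,col,roi,z in (('or',ORANGE,(200,180,260,222),.152),('gr',GREEN,(360,220,420,280),.08),('plate',YEL,(200,215,255,255),.075),('key',BLUE,(318,240,350,280),.095),('stand',((10,60,120),(25,200,255)),(310,235,355,280),.052)):
    for k in blobs(im,*col,roi)[:2]:
        (ctr,wh,ang)=cv2.minAreaRect(k); cc=cv2.minEnclosingCircle(k)
        W=onplane(c,cv2.boxPoints((ctr,wh,ang)),z)
        print(n,np.round(ctr,1),np.round(wh,1),round(ang,1),'circ',np.round(cc[0],1),round(cc[1],1),'W',onplane(c,ctr,z)[0].round(3),onplane(c,cc[0],z)[0].round(3),'edges',(W[1]-W[0])[:2].round(3),(W[2]-W[1])[:2].round(3))
E
```

```text
or [228.5 203.5] [25. 25.] 90.0 circ [228.3 203.8] 13.2 W [0.535 0.101 0.152] [0.535 0.101 0.152] edges [ 0.001 -0.058] [-0.059 -0.001]
gr [388.5 250. ] [27.6 26.2] 45.0 circ [388.  249.5] 14.7 W [ 0.427 -0.296  0.08 ] [ 0.428 -0.295  0.08 ] edges [ 0.047 -0.047] [-0.049 -0.05 ]
plate [226.5 233.5] [19. 19.] 90.0 circ [226.5 234. ] 13.1 W [0.464 0.113 0.075] [0.463 0.113 0.075] edges [ 0.001 -0.048] [-0.048 -0.001]
key [333.6 259.5] [9.9 3.4] 76.0 circ [333.5 259.5] 5.1 W [ 0.403 -0.155  0.095] [ 0.403 -0.155  0.095] edges [ 0.002 -0.008] [-0.024 -0.006]
stand [332.  258.5] [26.7 19.2] 76.0 circ [332.  258.5] 15.3 W [ 0.402 -0.157  0.052] [ 0.402 -0.157  0.052] edges [ 0.012 -0.048] [-0.066 -0.017]
```

Call:
send_rows --series '[{"dx":309,"dy":-304,"dz":-70,"spin":-0.8},{"dx":309,"dy":-304,"dz":-70,"spin":-1.4},{"dx":309,"dy":-304,"dz":-70,"spin":-1.4},{"dx":309,"dy":-304,"dz":-70,"spin":-1.4},{"dx":309,"dy":-304,"dz":-70,"spin":-1.4},{"dx":309,"dy":-304,"dz":-70,"spin":-1.4},{"dx":309,"dy":-304,"dz":-70,"spin":-1.4},{"dx":309,"dy":-304,"dz":-70,"spin":-1.4},{"dx":309,"dy":-304,"dz":-70,"spin":-1.4},{"dx":508,"dy":-632,"dz":-70,"spin":-2.86},{"dx":508,"dy":-632,"dz":-70,"spin":-2.86},{"dx":508,"dy":-632,"dz":-70,"spin":-2.86},{"dx":508,"dy":-632,"dz":-70,"spin":-2.86},{"dx":508,"dy":-632,"dz":-70,"spin":-2.86},{"dx":508,"dy":-632,"dz":-70,"spin":-2.86},{"dx":508,"dy":-632,"dz":-70,"spin":-2.86},{"dx":508,"dy":-632,"dz":-70,"spin":-2.86},{"dx":508,"dy":-632,"dz":-70,"spin":-2.86},{"dx":508,"dy":-632,"dz":-70,"spin":-2.86},{"dx":508,"dy":-632,"dz":-70,"spin":-2.86}]' --hand 0

```text
clock: 2.1
ee_pos: [0.4996, 0.1005, 0.3006]
ee_rot: [-0.001, 1.0, -0.0, -0.001]
contact_force: [-0.3, 0.6, -0.1]
opening: 1.003
gripper_force: 0.0
```

```bash
python3 - <<'E'
from h import *
o=observe(); print(o['clock'],o['ee_pos'],R.from_quat(o['ee_rot']).as_matrix().round(3),o['joint_positions'].round(2))
a,c=snap('wrist','w1.png'); M=c['world_to_cam']; print((-M[:3,:3].T@M[:3,3]).round(3),M[:3,:3].round(2),c['vertical_fov'])
E
```

```text
2.1 [0.49960358 0.1004751  0.3006412 ] [[-1.    -0.002 -0.001]
 [-0.002  1.    -0.   ]
 [ 0.001 -0.    -1.   ]] [-0.   -0.13  1.89 -0.    1.38 -1.57]
[0.423 0.1   0.443] [[-0.    1.    0.  ]
 [ 0.95  0.    0.3 ]
 [ 0.3   0.   -0.95]] 60.37346468438293
```

View pics/w1.png

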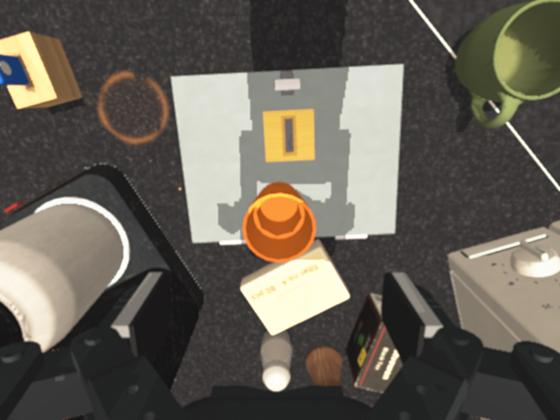

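The wrist view shows the orange rim around (279,228), the brass plate with its slot at (289,135), and the stand and key at upper left (35,70). I'll refine both from this picture.

```bash
python3 - <<'E'
from h import *
c=get_calibration('wrist'); im=cv2.imread('pics/w1.png')[...,::-1]
k=blobs(im,(3,150,90),(20,255,255),(230,170,330,275))[0]
P=onplane(c,k[:,0,:],.152); 
# rim: far arc (largest x side) - fit circle of points in lower half of picture
lo=k[:,0,1]>232; Q=P[lo][:,:2]
A=np.c_[2*Q,np.ones(len(Q))]; s=np.linalg.lstsq(A,(Q**2).sum(1),rcond=None)[0]; print('orange',s[:2],np.sqrt(s[2]+s[0]**2+s[1]**2))
k=blobs(im,(18,110,90),(32,255,255),(250,95,330,180))[0]
W=onplane(c,cv2.boxPoints(cv2.minAreaRect(k)),.075); print('plate',W.mean(0),W.round(4)[:,:2].tolist())
hsv=cv2.cvtColor(np.ascontiguousarray(im),cv2.COLOR_RGB2HSV); m=np.zeros(im.shape[:2],np.uint8); m[112:160,270:310]=(hsv[112:160,270:310,2]<90)*255
cs,_=cv2.findContours(m,cv2.RETR_EXTERNAL,cv2.CHAIN_APPROX_NONE); k=max(cs,key=cv2.contourArea)
W=onplane(c,cv2.boxPoints(cv2.minAreaRect(k)),.075); print('slot',W.mean(0),W.round(4)[:,:2].tolist())
# lid: gray corners
print('lid px->W',onplane(c,[[172,77],[402,65],[191,243],[397,233]],.072).round(4)[:,:2].tolist())
print(tool([s[0],s[1],.21]))
E
```

```text
orange [0.53417759 0.10211411] 0.03117161610934683
plate [0.46342625 0.11302301 0.075     ] [[0.4395, 0.0867], [0.4372, 0.1364], [0.4872, 0.1405], [0.4898, 0.0886]]Traceback (most recent call last):
  File "<stdin>", line 11, in <module>
ValueError: max() iterable argument is empty
```

Call:
send_rows --series '[{"dx":-34.5,"dy":1.5,"dz":50},{"dx":-34.5,"dy":1.5,"dz":100},{"dx":-34.5,"dy":1.5,"dz":130},{"dx":-34.5,"dy":1.5,"dz":160},{"dx":-34.5,"dy":1.5,"dz":180},{"dx":-34.5,"dy":1.5,"dz":192},{"dx":-34.5,"dy":1.5,"dz":192}]'

```text
validation failed for argument at $.se...
```

Call:
send_rows --series '[{"dx":0},{"dx":0},{"dx":0},{"dx":0},{"dx":0},{"dx":0},{"dx":0},{"dx":0}]' --hand 1 --newtons 25

```text
validation failed for argument at $.se...
```

Call:
send_rows --series '[{"dx":-34.5,"dy":1.5,"dz":50,"spin":0},{"dx":-34.5,"dy":1.5,"dz":100,"spin":0},{"dx":-34.5,"dy":1.5,"dz":130,"spin":0},{"dx":-34.5,"dy":1.5,"dz":160,"spin":0},{"dx":-34.5,"dy":1.5,"dz":180,"spin":0},{"dx":-34.5,"dy":1.5,"dz":192,"spin":0},{"dx":-34.5,"dy":1.5,"dz":192,"spin":0}]'

```text
clock: 2.85
ee_pos: [0.5332, 0.1011, 0.1075]
ee_rot: [0.001, 1.0, -0.0, -0.002]
contact_force: [-0.5, -0.2, 0.3]
opening: 0.998
gripper_force: 0.0
```

Call:
send_rows --series '[{"dx":0,"dy":0,"dz":0,"spin":0},{"dx":0,"dy":0,"dz":0,"spin":0},{"dx":0,"dy":0,"dz":0,"spin":0},{"dx":0,"dy":0,"dz":0,"spin":0},{"dx":0,"dy":0,"dz":0,"spin":0},{"dx":0,"dy":0,"dz":0,"spin":0},{"dx":0,"dy":0,"dz":0,"spin":0},{"dx":0,"dy":0,"dz":0,"spin":0}]' --hand 1 --newtons 25

```text
clock: 3.65
ee_pos: [0.5359, 0.1016, 0.1114]
ee_rot: [-0.0, 1.0, -0.0, 0.002]
contact_force: [-1.2, -0.3, 5.5]
opening: 0.734
gripper_force: 27.6
```

Call:
send_rows --series '[{"dx":0,"dy":0,"dz":-30,"spin":0},{"dx":0,"dy":0,"dz":-70,"spin":0},{"dx":0,"dy":0,"dz":-110,"spin":0},{"dx":30,"dy":0,"dz":-151,"spin":0},{"dx":70,"dy":0,"dz":-151,"spin":0},{"dx":105,"dy":-20,"dz":-151,"spin":0},{"dx":105,"dy":-60,"dz":-151,"spin":0},{"dx":105,"dy":-100,"dz":-151,"spin":0},{"dx":105,"dy":-140,"dz":-151,"spin":0},{"dx":105,"dy":-180,"dz":-151,"spin":0},{"dx":105,"dy":-215,"dz":-151,"spin":0},{"dx":105,"dy":-235,"dz":-151,"spin":0},{"dx":105,"dy":-241,"dz":-151,"spin":0},{"dx":105,"dy":-241,"dz":-151,"spin":0},{"dx":105,"dy":-241,"dz":-151,"spin":0}]'

```text
clock: 5.15
ee_pos: [0.4294, -0.1386, 0.2601]
ee_rot: [-0.0, 1.0, 0.0, -0.0]
contact_force: [-0.0, -0.2, -0.6]
opening: 0.737
gripper_force: 28.0
```

```bash
python3 - <<'E'
from h import *
o=observe(); print(o['clock'],o['ee_pos'],o['opening'],o['joint_positions'].round(2))
a,c=snap('wrist','w2.png'); np.save('c2.npy',c)
E
```

```text
5.15 [ 0.42938125 -0.13861309  0.26007925] 0.7370373007959806 [-0.54 -0.25  2.07  0.    1.32 -2.11]
```

View pics/w2.png

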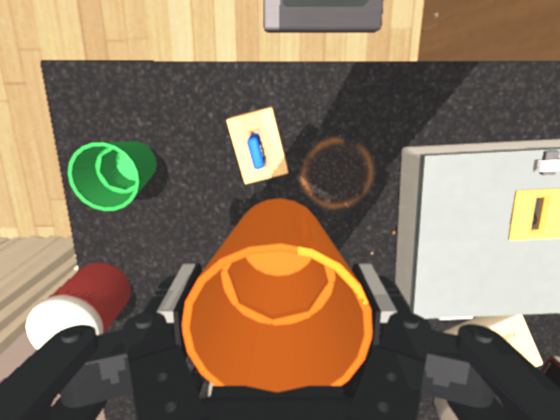

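The wrist view shows the green rim at about (104,176), the held orange rim at (278,318), the stand with the blue key at (257,148), and the tin at (65,325).

```bash
cat >> h.py <<'E'
def circ(Q):
    Q=Q[:,:2]; s=np.linalg.lstsq(np.c_[2*Q,np.ones(len(Q))],(Q**2).sum(1),rcond=None)[0]; return s[:2],np.sqrt(s[2]+s[0]**2+s[1]**2)
E
python3 - <<'E'
from h import *
c=np.load('c2.npy',allow_pickle=True).item(); im=cv2.imread('pics/w2.png')[...,::-1]
hu=lambda im,lo,hi,roi:blobs(im,lo,hi,roi)[0][:,0,:]
g=hu(im,(55,100,40),(90,255,255),(50,120,175,225)); h=g[g[:,0]<105]
print('green',circ(onplane(c,h,.08)))
k=hu(im,(3,150,90),(22,255,255),(170,190,390,395)); s=k[(k[:,1]>262)&(k[:,1]<380)]
for z in (.299,.302): print('orange rim',circ(onplane(c,s,z)))
k=blobs(im,*BLUE,(220,100,300,190))[0]; r=cv2.minAreaRect(k); print('key',r,onplane(c,r[0],.085))
k=blobs(im,(8,40,120),(25,200,255),(210,95,295,190))[0]; r=cv2.minAreaRect(k); W=onplane(c,cv2.boxPoints(r),.052); print('stand',r,W.mean(0),W[:,:2].round(4).tolist())
k=blobs(im,(18,110,90),(35,255,255),(500,170,560,260))[0]; 
print('tin',onplane(c,[[65,325],[30,322],[100,325]],.094).round(3).tolist())
print('lid front L/R edge',onplane(c,[[424,153],[414,316]],.072).round(4)[:,:2].tolist())
E
```

```text
green (array([ 0.42577805, -0.29644483]), np.float64(0.03197876734853653))
orange rim (array([ 0.42848723, -0.13839456]), np.float64(0.032283683924113016))
orange rim (array([ 0.42627613, -0.13840618]), np.float64(0.03134841072869738))
key ((255.55885314941406, 150.7353057861328), (33.71245193481445, 11.399173736572266), 75.96376037597656) [[ 0.40076702 -0.15666687  0.085     ]]
stand ((256.9948425292969, 145.40872192382812), (70.55621337890625, 49.260276794433594), 75.46554565429688) [ 0.40164621 -0.15693594  0.052     ] [[0.3744, -0.1875], [0.3632, -0.1425], [0.4282, -0.1251], [0.4408, -0.1726]]
tin [[0.573, -0.349, 0.094], [0.57, -0.383, 0.094], [0.573, -0.314, 0.094]]
lid front L/R edge [[0.4048, -0.003], [0.578, 0.0078]]
```

Call:
send_rows --series '[{"dx":2,"dy":-40,"dz":0,"spin":0},{"dx":2,"dy":-80,"dz":0,"spin":0},{"dx":2,"dy":-120,"dz":0,"spin":0},{"dx":2,"dy":-150,"dz":10,"spin":0},{"dx":2,"dy":-158,"dz":40,"spin":0},{"dx":2,"dy":-158,"dz":70,"spin":0},{"dx":2,"dy":-158,"dz":100,"spin":0},{"dx":2,"dy":-158,"dz":120,"spin":0},{"dx":2,"dy":-158,"dz":130,"spin":0},{"dx":2,"dy":-158,"dz":140,"spin":0},{"dx":2,"dy":-158,"dz":148,"spin":0},{"dx":2,"dy":-158,"dz":150,"spin":0},{"dx":2,"dy":-158,"dz":150,"spin":0}]'

```text
clock: 6.5
ee_pos: [0.4278, -0.2976, 0.1107]
ee_rot: [-0.0, 1.0, -0.0, 0.0]
contact_force: [-0.4, -1.0, -1.3]
opening: 0.734
gripper_force: 28.1
```

Call:
send_rows --series '[{"dx":0,"dy":0,"dz":5,"spin":0},{"dx":0,"dy":0,"dz":10,"spin":0},{"dx":0,"dy":0,"dz":15,"spin":0},{"dx":0,"dy":0,"dz":19,"spin":0},{"dx":0,"dy":0,"dz":22,"spin":0},{"dx":0,"dy":0,"dz":22,"spin":0}]'

```text
clock: 7.1
ee_pos: [0.4273, -0.2973, 0.0877]
ee_rot: [-0.0, 1.0, 0.0, -0.0]
contact_force: [-0.1, 0.5, -0.4]
opening: 0.737
gripper_force: 28.1
```

```bash
python3 - <<'E'
from h import *
o=observe(); print(o['ee_pos'])
a,c=snap('wrist','w3.png'); b,d=snap('scene','s3.png')
cv2.imwrite('pics/c3.png',np.hstack([a[...,::-1],cv2.resize(b[120:260,300:440,::-1],(420,420),interpolation=cv2.INTER_CUBIC)])[:, 180:])
E
```

```text
[ 0.4272642  -0.29732281  0.08767619]
```

View pics/c3.png

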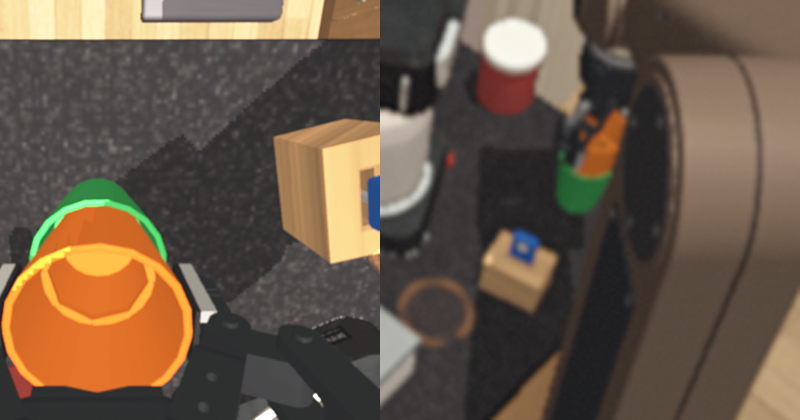

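The orange cup is inside the green rim with no contact force. I'll lower it a few mm more, release and retreat.

Call:
send_rows --series '[{"dx":0,"dy":0,"dz":2,"spin":0},{"dx":0,"dy":0,"dz":4,"spin":0},{"dx":0,"dy":0,"dz":4,"spin":0}]'

```text
clock: 7.5
ee_pos: [0.4274, -0.2975, 0.0841]
ee_rot: [-0.0, 1.0, 0.0, -0.0]
contact_force: [0.1, -0.3, -0.8]
opening: 0.738
gripper_force: 28.1
```

Call:
send_rows --series '[{"dx":0,"dy":0,"dz":0,"spin":0},{"dx":0,"dy":0,"dz":0,"spin":0},{"dx":0,"dy":0,"dz":0,"spin":0},{"dx":0,"dy":0,"dz":0,"spin":0},{"dx":0,"dy":0,"dz":0,"spin":0},{"dx":0,"dy":0,"dz":0,"spin":0}]' --hand 0

```text
clock: 8.1
ee_pos: [0.4275, -0.2975, 0.0844]
ee_rot: [-0.0, 1.0, -0.0, 0.0]
contact_force: [-0.6, -0.5, 0.7]
opening: 0.998
gripper_force: 0.0
```

Call:
send_rows --series '[{"dx":0,"dy":0,"dz":-10,"spin":0},{"dx":0,"dy":0,"dz":-30,"spin":0},{"dx":0,"dy":0,"dz":-60,"spin":0},{"dx":0,"dy":0,"dz":-100,"spin":0},{"dx":0,"dy":20,"dz":-140,"spin":0},{"dx":0,"dy":60,"dz":-150,"spin":0},{"dx":0,"dy":100,"dz":-150,"spin":0},{"dx":0,"dy":130,"dz":-150,"spin":0},{"dx":0,"dy":140,"dz":-150,"spin":0},{"dx":0,"dy":140,"dz":-150,"spin":0}]'

```text
clock: 9.1
ee_pos: [0.4276, -0.1568, 0.235]
ee_rot: [-0.001, 1.0, -0.0, 0.0]
contact_force: [0.2, -0.4, 0.1]
opening: 0.997
gripper_force: 0.0
```

```bash
python3 - <<'E'
from h import *
o=observe(); print(o['clock'],o['ee_pos'])
im,c=snap('wrist','w4.png'); np.save('c4.npy',c)
g=blobs(im,(55,100,40),(90,255,255),amin=40)
for k in g[:2]: print('g',cv2.boundingRect(k))
for k in blobs(im,(3,150,90),(22,255,255),amin=200)[:2]: 
    q=k[:,0,:]; print('o',cv2.boundingRect(k)); s=q[q[:,0]<np.median(q[:,0])-5]; print(circ(onplane(c,s,.122)))
k=blobs(im,*BLUE,(180,60,560,260))[0]; r=cv2.minAreaRect(k); print('key',r,onplane(c,r[0],.085))
E
```

```text
9.1 [ 0.42760915 -0.15675784  0.23497821]
g (86, 146, 81, 72)
o (46, 161, 80, 76)
(array([ 0.42536158, -0.30541711]), np.float64(0.022409036818797346))
o (61, 153, 85, 88)
(array([ 0.42579527, -0.29491365]), np.float64(0.03224181606302417))
key ((276.41180419921875, 157.6470489501953), (36.865413665771484, 11.156638145446777), 75.96376037597656) [[ 0.40098287 -0.1567973   0.085     ]]
```

View pics/w4.png

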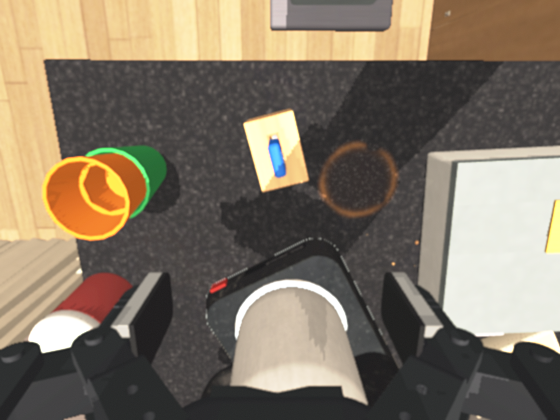

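Orange sits nested in the green one: its rim is centred at (0.426,-0.295) at the expected height. The key and stand are at (0.402,-0.157), yaw about 0.262. Going for the key.

Call:
send_rows --series '[{"dx":10,"dy":0,"dz":30,"spin":-0.1},{"dx":25.5,"dy":0,"dz":70,"spin":-0.2},{"dx":25.5,"dy":0,"dz":100,"spin":-0.262},{"dx":25.5,"dy":0,"dz":130,"spin":-0.262},{"dx":25.5,"dy":0,"dz":155,"spin":-0.262},{"dx":25.5,"dy":0,"dz":168,"spin":-0.262},{"dx":25.5,"dy":0,"dz":171,"spin":-0.262},{"dx":25.5,"dy":0,"dz":171,"spin":-0.262},{"dx":25.5,"dy":0,"dz":171,"spin":-0.262}]'

```text
clock: 10.05
ee_pos: [0.4028, -0.1586, 0.0643]
ee_rot: [-0.13, 0.991, -0.001, 0.001]
contact_force: [0.5, -0.4, 0.4]
opening: 0.997
gripper_force: 0.0
```

Call:
send_rows --series '[{"dx":0,"dy":0,"dz":0,"spin":0},{"dx":0,"dy":0,"dz":0,"spin":0},{"dx":0,"dy":0,"dz":0,"spin":0},{"dx":0,"dy":0,"dz":0,"spin":0},{"dx":0,"dy":0,"dz":0,"spin":0},{"dx":0,"dy":0,"dz":0,"spin":0},{"dx":0,"dy":0,"dz":0,"spin":0},{"dx":0,"dy":0,"dz":0,"spin":0},{"dx":0,"dy":0,"dz":0,"spin":0},{"dx":0,"dy":0,"dz":0,"spin":0},{"dx":0,"dy":0,"dz":0,"spin":0},{"dx":0,"dy":0,"dz":0,"spin":0}]' --hand 1 --newtons 80

```text
clock: 11.25
ee_pos: [0.4022, -0.1577, 0.0636]
ee_rot: [-0.131, 0.991, -0.0, 0.0]
contact_force: [0.0, -0.8, 4.1]
opening: 0.103
gripper_force: 78.3
```

Call:
send_rows --series '[{"dx":0,"dy":0,"dz":-20,"spin":0},{"dx":0,"dy":0,"dz":-50,"spin":0},{"dx":0,"dy":0,"dz":-85,"spin":0},{"dx":-5,"dy":15,"dz":-110,"spin":0},{"dx":-25,"dy":50,"dz":-126,"spin":0.05},{"dx":-50,"dy":95,"dz":-126,"spin":0.1},{"dx":-75,"dy":140,"dz":-126,"spin":0.15},{"dx":-100,"dy":190,"dz":-126,"spin":0.2},{"dx":-120,"dy":230,"dz":-126,"spin":0.2},{"dx":-129,"dy":246,"dz":-126,"spin":0.2},{"dx":-129,"dy":246,"dz":-126,"spin":0.2},{"dx":-129,"dy":246,"dz":-126,"spin":0.2},{"dx":-129,"dy":246,"dz":-126,"spin":0.2}]'

```text
clock: 12.55
ee_pos: [0.4624, 0.1126, 0.1887]
ee_rot: [-0.031, 1.0, -0.0, -0.001]
contact_force: [-0.2, -0.1, -0.5]
opening: 0.099
gripper_force: 78.7
```

```bash
python3 - <<'E'
from h import *
o=observe(); print(o['clock'],o['ee_pos'],o['opening'],R.from_quat(o['ee_rot']).as_matrix()[:2,:2].round(3),o['joint_positions'].round(2))
im,c=snap('wrist','w5.png'); np.save('c5.npy',c)
p=o['ee_pos']; print(proj(c,[p,p-[0,0,.057],[.463,.113,.075]]).round(1))
cv2.imwrite('pics/w5c.png',cv2.resize(im[60:340,140:420,::-1],(600,600),interpolation=cv2.INTER_CUBIC))
E
```

```text
12.55 [0.46236976 0.11258808 0.18870486] 0.0987065926332025 [[-0.998 -0.061]
 [-0.061  0.998]] [ 0.03 -0.12  2.09 -0.    1.17 -1.61]
[[276.3 276.5]
 [276.3 229.8]
 [276.8 203. ]]
```

View pics/w5c.png

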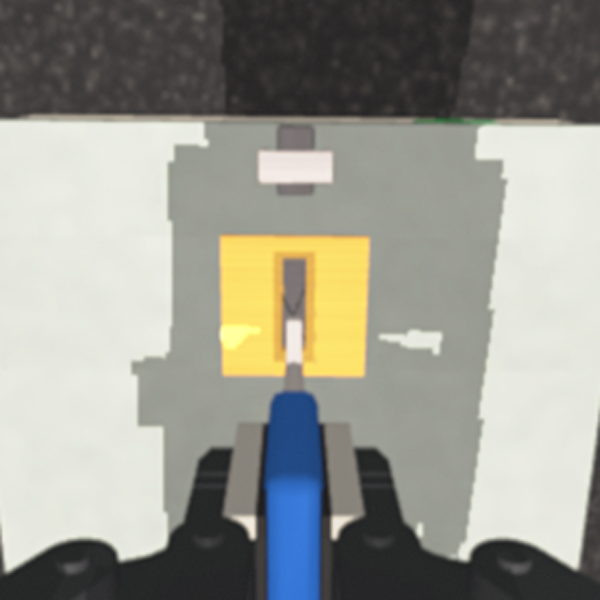

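The crop shows the bit end-on (white, front edge at crop (294,320)) above the slot, whose bevel spans crop (274-314, 252-361). The plate spans crop (219-369, 236-377).

```bash
python3 - <<'E'
from h import *
c=np.load('c5.npy',allow_pickle=True).item(); im=cv2.imread('pics/w5.png')[...,::-1]
cr=lambda P:np.array(P)/600*280+[140,60]-.25
print('bevel',onplane(c,cr([[294,252],[294,361],[274,300],[314,300]]),.075).round(4)[:,:2].tolist())
print('plate',onplane(c,cr([[219,236],[369,236],[365,377],[221,377]]),.075).round(4)[:,:2].tolist())
W=onplane(c,cr([[219,236],[369,236],[365,377],[221,377]]),.075); print('platemean',W.mean(0))
for z in (.1317,.1367): print('bit front edge if',z,onplane(c,cr([[294,320],[286,330],[302,330],[294,365]]),z).round(4)[:,:2].tolist())
k=blobs(im,(18,110,90),(35,255,255),(230,150,330,250))[0]; r=cv2.minAreaRect(k); W=onplane(c,cv2.boxPoints(r),.075); print(r,W.mean(0),W[:,:2].round(4).tolist())
# column-wise profile near bit
print(im[185:240,277].tolist())
E
```

```text
bevel [[0.4436, 0.1119], [0.4829, 0.1143], [0.4609, 0.1061], [0.4601, 0.1198]]
plate [[0.4396, 0.0864], [0.4365, 0.1368], [0.4875, 0.14], [0.4906, 0.0888]]
platemean [0.46356036 0.11296777 0.075     ]
bit front edge if 0.1317 [[0.4495, 0.1122], [0.4525, 0.1102], [0.4522, 0.1145], [0.4625, 0.113]]
bit front edge if 0.1367 [[0.4479, 0.1121], [0.4508, 0.1101], [0.4506, 0.1144], [0.4606, 0.1129]]
((277.0, 202.5), (65.0, 68.0), 90.0) [0.46331001 0.1131679  0.075     ] [[0.4397, 0.0871], [0.4367, 0.1361], [0.4869, 0.1406], [0.49, 0.0888]]
[[126, 118, 117], [126, 118, 117], [125, 117, 116], [126, 117, 117], [126, 117, 117], [126, 117, 117], [125, 117, 116], [125, 116, 116], [124, 116, 116], [126, 118, 117], [127, 119, 117], [126, 118, 117], [127, 118, 117], [127, 119, 119], [126, 119, 117], [126, 119, 117], [122, 115, 113], [119, 111, 111], [117, 110, 109], [113, 107, 106], [105, 99, 98], [107, 101, 100], [125, 118, 114], [154, 144, 140], [200, 187, 181], [235, 226, 219], [243, 234, 230], [243, 235, 230], [243, 235, 230], [242, 235, 230], [243, 235, 230], [243, 235, 230], [243, 235, 230], [243, 235, 230], [243, 235, 230], [243, 235, 230], [243, 235, 230], [243, 235, 230], [243, 235, 230], [243, 235, 230], [243, 235, 230], [243, 235, 230], [240, 231, 227], [224, 211, 204], [179, 168, 163], [146, 138, 133], [140, 131, 127], [141, 133, 129], [141, 134, 130], [141, 133, 129], [141, 133, 129], [141, 133, 129], [142, 134, 129], [141, 133, 129], [143, 134, 130]]
```

Call:
send_rows --series '[{"dx":-1.3,"dy":0,"dz":20,"spin":0},{"dx":-1.3,"dy":0,"dz":35,"spin":0},{"dx":-1.3,"dy":0,"dz":45,"spin":0},{"dx":-1.3,"dy":0,"dz":50,"spin":0},{"dx":-1.3,"dy":0,"dz":53,"spin":0},{"dx":-1.3,"dy":0,"dz":56,"spin":0},{"dx":-1.3,"dy":0,"dz":59,"spin":0},{"dx":-1.3,"dy":0,"dz":62,"spin":0},{"dx":-1.3,"dy":0,"dz":62,"spin":0}]'

```text
clock: 13.5
ee_pos: [0.4639, 0.1136, 0.127]
ee_rot: [-0.031, 1.0, -0.0, -0.0]
contact_force: [-0.8, -0.5, -1.3]
opening: 0.105
gripper_force: 78.7
```

Call:
send_rows --series '[{"dx":0,"dy":0,"dz":3,"spin":0},{"dx":0,"dy":0,"dz":6,"spin":0},{"dx":0,"dy":0,"dz":9,"spin":0},{"dx":0,"dy":0,"dz":12,"spin":0},{"dx":0,"dy":0,"dz":12,"spin":0}]'

```text
clock: 14.0
ee_pos: [0.4646, 0.1136, 0.1173]
ee_rot: [-0.031, 1.0, -0.0, -0.0]
contact_force: [-5.2, 0.5, 10.5]
opening: 0.104
gripper_force: 80.6
```

Call:
send_rows --series '[{"dx":0.7,"dy":0,"dz":0,"spin":-0.1},{"dx":0.7,"dy":0,"dz":0,"spin":-0.2},{"dx":0.7,"dy":0,"dz":0,"spin":-0.28},{"dx":0.7,"dy":0,"dz":0,"spin":-0.33},{"dx":0.7,"dy":0,"dz":0,"spin":-0.38},{"dx":0.7,"dy":0,"dz":0,"spin":-0.42},{"dx":0.7,"dy":0,"dz":0,"spin":-0.42}]'

```text
clock: 14.7
ee_pos: [0.4633, 0.1135, 0.1151]
ee_rot: [-0.239, 0.971, 0.0, -0.0]
contact_force: [-0.3, -0.1, -1.7]
opening: 0.101
gripper_force: 78.9
```

Force is gone and the tip dropped, so the bit is entering the upper disc. Pushing on.

Call:
send_rows --series '[{"dx":0,"dy":0,"dz":2,"spin":0},{"dx":0,"dy":0,"dz":4,"spin":0},{"dx":0,"dy":0,"dz":6,"spin":0},{"dx":0,"dy":0,"dz":8,"spin":0},{"dx":0,"dy":0,"dz":8,"spin":0}]'

```text
clock: 15.2
ee_pos: [0.4631, 0.1135, 0.1069]
ee_rot: [-0.239, 0.971, 0.0, -0.0]
contact_force: [-0.3, -0.6, -0.7]
opening: 0.103
gripper_force: 78.9
```

Call:
send_rows --series '[{"dx":0,"dy":0,"dz":1.5,"spin":0.1},{"dx":0,"dy":0,"dz":3,"spin":0.22},{"dx":0,"dy":0,"dz":3,"spin":0.34},{"dx":0,"dy":0,"dz":3,"spin":0.46},{"dx":0,"dy":0,"dz":3,"spin":0.58},{"dx":0,"dy":0,"dz":3,"spin":0.68},{"dx":0,"dy":0,"dz":3,"spin":0.76},{"dx":0,"dy":0,"dz":3,"spin":0.84},{"dx":0,"dy":0,"dz":3,"spin":0.84}]'

```text
clock: 16.1
ee_pos: [0.4635, 0.1135, 0.1044]
ee_rot: [0.178, 0.984, 0.0, 0.0]
contact_force: [-0.1, 0.4, -0.8]
opening: 0.099
gripper_force: 78.7
```

Call:
send_rows --series '[{"dx":0,"dy":0,"dz":2,"spin":0},{"dx":0,"dy":0,"dz":4,"spin":0},{"dx":0,"dy":0,"dz":6,"spin":0},{"dx":0,"dy":0,"dz":8,"spin":0},{"dx":0,"dy":0,"dz":9,"spin":0},{"dx":0,"dy":0,"dz":9,"spin":0}]'

```text
clock: 16.7
ee_pos: [0.4633, 0.1135, 0.095]
ee_rot: [0.178, 0.984, -0.0, -0.0]
contact_force: [-0.0, -0.2, 0.0]
opening: 0.1
gripper_force: 78.7
```

Call:
send_rows --series '[{"dx":0,"dy":0,"dz":0,"spin":-0.12},{"dx":0,"dy":0,"dz":0,"spin":-0.24},{"dx":0,"dy":0,"dz":0,"spin":-0.34},{"dx":0,"dy":0,"dz":0,"spin":-0.42},{"dx":0,"dy":0,"dz":2,"spin":-0.42},{"dx":0,"dy":0,"dz":4,"spin":-0.42},{"dx":0,"dy":0,"dz":6,"spin":-0.42},{"dx":0,"dy":0,"dz":8,"spin":-0.42},{"dx":0,"dy":0,"dz":9,"spin":-0.42},{"dx":0,"dy":0,"dz":9,"spin":-0.42}]'

```text
clock: 17.7
ee_pos: [0.4634, 0.1135, 0.0866]
ee_rot: [-0.031, 1.0, -0.0, -0.0]
contact_force: [-1.1, 0.2, 2.3]
opening: 0.104
gripper_force: 79.4
```

Call:
send_rows --series '[{"dx":0,"dy":0,"dz":0.7,"spin":0},{"dx":0,"dy":0,"dz":0.7,"spin":0},{"dx":0,"dy":0,"dz":0.7,"spin":0},{"dx":0,"dy":0,"dz":0.7,"spin":0.12},{"dx":0,"dy":0,"dz":0.7,"spin":0.24},{"dx":0,"dy":0,"dz":0.7,"spin":0.36},{"dx":0,"dy":0,"dz":0.7,"spin":0.48},{"dx":0,"dy":0,"dz":0.7,"spin":0.6},{"dx":0,"dy":0,"dz":0.7,"spin":0.72},{"dx":0,"dy":0,"dz":0.7,"spin":0.84},{"dx":0,"dy":0,"dz":0.7,"spin":0.96},{"dx":0,"dy":0,"dz":0.7,"spin":1.08},{"dx":0,"dy":0,"dz":0.7,"spin":1.2},{"dx":0,"dy":0,"dz":0.7,"spin":1.3},{"dx":0,"dy":0,"dz":0.7,"spin":1.4},{"dx":0,"dy":0,"dz":0.7,"spin":1.48},{"dx":0,"dy":0,"dz":0.7,"spin":1.55},{"dx":0,"dy":0,"dz":0.7,"spin":1.6},{"dx":0,"dy":0,"dz":0.7,"spin":1.64},{"dx":0,"dy":0,"dz":0.7,"spin":1.64}]' --hand 1 --newtons 100

```text
clock: 19.7
ee_pos: [0.4638, 0.1126, 0.0866]
ee_rot: [0.709, 0.705, -0.001, 0.001]
contact_force: [-1.8, -3.4, 6.4]
opening: 0.101
gripper_force: 99.1
```

```bash
python3 - <<'E'
from h import *
o=observe(); print(o['clock'],o['ee_pos'],o['moment'],o['contact_force'],R.from_quat(o['ee_rot']).as_matrix()[:2,0])
im,c=snap('wrist','w6.png'); t,_=snap('scene','s6.png')
cv2.imwrite('pics/c6.png',np.hstack([im[...,::-1][:,90:470],cv2.resize(t[120:290,220:390,::-1],(420,420),interpolation=cv2.INTER_CUBIC)]))
E
```

```text
19.7 [0.46379917 0.11260412 0.0866152 ] [-0.64997027  0.57693408  0.17845062] [-1.76700131 -3.44465822  6.44625993] [0.00554009 0.99998085]
```

View pics/c6.png

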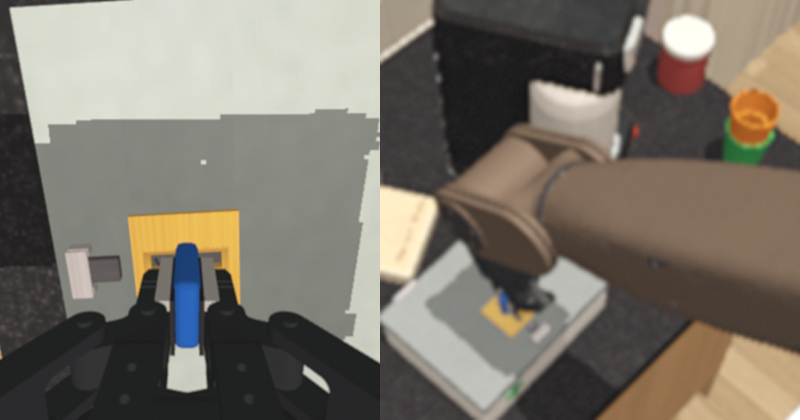

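The bolt has drawn back, the beakers are still nested, and the moment is about 0.18 N m. I'll turn a little further so the rotor sits at its stop.

Call:
send_rows --series '[{"dx":0,"dy":0,"dz":0,"spin":0.05},{"dx":0,"dy":0,"dz":0,"spin":0.1},{"dx":0,"dy":0,"dz":0,"spin":0.1},{"dx":0,"dy":0,"dz":0,"spin":0.1}]'

```text
clock: 20.2
ee_pos: [0.4638, 0.1126, 0.0866]
ee_rot: [0.743, 0.669, -0.001, 0.001]
contact_force: [-3.2, -3.7, 5.7]
opening: 0.101
gripper_force: 99.2
```

```bash
python3 - <<'E'
from h import *
o=observe(); print(o['clock'],o['ee_pos'],o['moment'],o['contact_force'],R.from_quat(o['ee_rot']).as_matrix()[:2,0])
E
```

```text
20.2 [0.46375514 0.11263897 0.08663   ] [-0.60963999  0.58980113  0.24980794] [-3.23566395 -3.73893858  5.71177722] [0.10444735 0.99452662]
```

```bash
python3 -c "
from station import *
print(sign_off())"
```

```text
the job is handed in; nothing more can be done
None
```

The job is handed in at about 20 s with no verdict returned: the orange beaker sits nested in the green one, and the key is fully home (tip about 46 mm down), gripped and turned about 1.74 rad clockwise with about 0.25 N m on it and the bolt drawn back, so the rotor should be at or close to its stop.

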